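# Right the fallen sample bottle and read its cap button

## Task

A square white bottle has fallen over in the sample lane: stand it upright, cap up, on the green square mark between the two jars, and let go of it. Then lift the orange touch-reader wand out of its stand and, keeping the wand upright, rest its brass spring tip on the blue button in the middle of the bottle's cap, pressing lightly so that the tip is pushed about half-way in; finish while still holding the wand there. Leave the two jars standing where they are.

Things in the scene. Friction and masses are not known exactly. Their poses are not given: they have to be found in the camera images.
- bottle: White square plastic bottle with a yellow band, rigid and closed, 0.1 to 0.2 kg: body 46 x 46 mm and 72 mm tall, above it an orange screw cap 34 mm across and 26 mm tall, 98 mm tall in all. Origin: centre of its bottom; z runs along its axis from bottom to cap, x and y are square to its flat sides. At the start it lies on a flat side on the lane floor (origin 23 mm above that floor), cap roughly towards the lane's +y end.
- cap_button (a point): Centre of the blue button, a flat disc 14 mm across flush in the middle of the cap's top, 98 mm from the bottle's bottom along its axis. Axes as the bottle.
- lane: Sample lane: a shallow grey tray fixed to the bench, 104 mm (its x) by 420 mm (its y), floor 3 mm thick, 6 mm wide kerbs all round whose tops stand 6 mm above the bench (3 mm above the lane floor). Origin: centre of its underside.
- lane_mark (a point): Centre of the green square mark, 60 mm wide, printed on the lane's floor, at floor height; 35 mm from the lane's centre towards its -y end. Axes as the lane.
- wand: Touch-reader wand, 0.11 kg, standing upright in its stand with the tip down: orange square grip 26 x 26 mm, 80 mm long (from 50 to 130 mm above the origin), black nose 16 mm across below it (15 to 50 mm), then the brass tip, 8 mm across (0 to 15 mm). Origin: end of the tip when it is fully out; z runs from the tip to the grip's top, x and y are square to the grip's flat sides.
- wand_grip (a point): Where to grip the wand: on its axis, in the middle of the upper part of the grip, 95 mm above the origin of the wand (35 mm below its top). Axes as the wand.
- wand_tip (a point): The end of the wand's brass spring tip, on its axis; it moves with the tip. Axes as the wand.
- tip (a joint): How far the wand's spring tip is pushed in, in m: 0 fully out, 0.014 fully in, half-way 0.007. The spring pushes back with 0.6 N at the start of the travel, 2.7 N half-way and 4.8 N at the end.
- stand: Grey block fixed to the bench, 64 x 64 mm, 60 mm tall, with a vertical 20 mm hole through its middle in which the wand's nose hangs; the wand's grip rests on the block's top. Lift the wand by at least 50 mm to clear it. It may be on either side of the robot. Origin: centre of its underside.
- rack: Blue block with four capped tubes, fixed to the bench, 64 x 64 mm, 90 mm tall over the caps; on the side where the stand is not. Origin: centre of its underside.
- jar_a: Amber jar with blue cap standing in the lane near one end, 48 mm across, 68 mm tall. Origin: centre of its bottom.
- jar_b: Green jar with white cap standing in the lane near the other end, 48 mm across, 68 mm tall. Origin: centre of its bottom.
Mind the look-alikes: they are no part of the job. There is more than one size of the wand; the job needs the middle-sized.

How it is judged:
On the way, in this order (a step that is already met when the one before it is completed fails the run):
1. the bottle stands upright on the green mark, let go of (angle between bottle's own z axis and vertical below 0.06 rad and horizontal distance between bottle and lane_mark below 0.02 m and z of bottle in the frame of lane_mark below 0.005 m and contact force between each of the arm, the fingers and bottle below 0.2 N), for 0.2 s.
2. the wand is lifted clear of its stand in the gripper (z of wand in the frame of stand above 0.062 m and contact force between the fingers and wand above 2 N), for 0.1 s.
At the end, for the whole second after the job is handed in: Bottle upright (3 degrees) within 20 mm of the mark's centre, untouched by the arm; gripper holds the wand upright (7 degrees), clear of its stand, tip on the cap within 7 mm of the button's centre, pushed in by 3 to 11.5 mm with 0.8 to 6 N (all of step 1 and horizontal distance between wand_tip and cap_button below 0.007 m and z of wand_tip in the frame of cap_button below 0.003 m and angle between wand's own z axis and vertical below 0.12 rad and value of joint tip between 0.003 and 0.0115 m and contact force between wand and bottle between 0.8 and 6 N and contact force between the fingers and wand above 2 N and contact force between wand and stand below 0.1 N); the arm keeps its last pose, push and grip.
It fails at once if a jar was pushed more than 25 mm or tipped (distance of any of jar_a, jar_b from where it was at the start of the episode above 0.025 m or angle between any of jar_a, jar_b's own z axis and vertical above 0.4 rad).
It fails at once if the wand was pushed hard against the bottle (over 20 N) (contact force between wand and bottle above 20 N).
It also fails if it takes over 54 s, if anything falls off the work surface, if the arm or the gripper's body presses on something with over 40 N, if the wrist force passes 120 N, or if a joint passes its speed limit or range.

## Robot

A 6-joint arm with a two-finger parallel gripper is mounted at the origin on the work surface. World frame = base frame: x ahead of the robot, y to its left, z up, the work surface at z = 0. Lengths are in m, angles in rad, forces in N, time in s.
With the tool pointing down it reaches from about 0.35 to 0.975 m from the base axis. Payload 4.9 kg.
Tool frame: the origin (TCP) lies on the mounting face of the last link; the fingertips stand 173 mm ahead of it and the grasp point (between the pads) lies 155 mm ahead of it; z points along the fingers, y is the direction in which the jaws open and shut (so a half turn about z gives the same grasp; the last joint's range is limited). The gripper opens to 85 mm and grips with 20 to 120 N. Pads are 22 mm wide; open, the fingers measure 114 mm over their backs; the gripper's body (76 mm by 85 mm) begins 54 mm behind the grasp point. The pads swing forward as they close: fully open they stand 13 mm farther back than shut.
Start: joints at [-1.271, 0.053, 1.613, -0, 1.476, -0.119], TCP at [0.254, -0.571, 0.405] pointing down, gripper open.
Joint ranges: [-3.01, 3.01], [-1.01, 2.22], [0.06, 2.58], [-1.02, 4.17], [0.09, 2.62], [-3.14, 3.14]. Speed limits (rad/s): [2.57, 2.57, 3.14, 3.14, 3.14, 3.14].

## Interface

Orientations are given as a unit quaternion [w, x, y, z].
In Python, from plant import manip gives the robot as it stands.
- The arm moves only by the tool play_rows, never from a script. Its argument "increments" is a list of rows, each an object with "offset": the shift along the tool's x, y, z in mm, a list of three; "twist": the turn about the tool's z in rad; "grip": the opening, from 0 (shut) to 1 (fully open). In form: [{"offset": [dx, dy, dz], "twist": twist, "grip": grip}, ...]. A call has 1 to 5 rows; each row is the pose to reach, as a shift and turn from the pose commanded when the call began, along the tool's axes at that moment; what a row does not reach only later rows make up. A row lasts 1/12 s, in which the tool goes at most 41.7 mm and 7.16 degrees, less where a joint would pass 70% of its speed; a pose out of reach is approached as far as the arm can. A call with a gripper value outside its range is refused whole. The fingers move at their own pace and stop on an object; the grip force is fixed at half the most. Time passes only in rows, so rows that repeat a pose let the fingers close. It gives the time, the measured TCP pose, the force and the opening at its end, in the units of the state.
- manip.state(): the state, without advancing time (a new reading comes with each control period).
- manip.grab_frame(name): name is "side" or "top"; returns the picture (400x640x3 uint8, blue, green, red); there is no depth.
- manip.get_calibration(name): a dict with "fx", "fy", "cx", "cy" (pixels), "T" (4x4, takes a point from camera to world coordinates). Camera axes: x right, y down, z forward; pixel columns grow to the right and rows downward; lengths in m; the calibration is good to about 2 mm. A picture is of the moment at which its call begins. get_calibration takes no time and is no camera call.
- manip.job_done(): hands the job in, once; it reports no verdict.
Trained networks look in the newest picture that a camera, given by its name, has taken for a name from the list of things; names that differ only in an ending like _2 or _b are one class to them, and where a whole thing is asked for, a point or a joint stands for the part that bears it (a point fixed in the world has none). Each returns a list of dicts, best first, with "p" (0 to 1); they miss things now and then, are a little off and sometimes report something else, mostly with a low value. They report only what shows in the picture. A call takes as long as a camera call. They do not tell look-alikes from the thing itself.
- manip.boxes_of(query, camera): "xyz" ([x, y, z] in m, in the coordinates of the camera as it stood for that picture, good to about 4 mm: the middle of the surface that is visible of it).
- manip.tip_of(query, camera): "xyz" ([x, y, z] in m, in the coordinates of the camera as it stood for that picture, good to about 4 mm: a listed point, or the origin of a listed thing).
The state is a dict: "time": time; "joint_pos": joint angles; "joint_vel": joint speeds; "joint_efforts": joint torques, N m; "tool_pos": TCP position; "tool_rot": TCP orientation; "contact_force": force on the tool from outside, world axes, zero at the start; "ft_torque": the same for the moment, N m; "gripper_width": opening from 0.0 (shut) to 1.0 (fully open).
Only numpy, scipy, OpenCV 4.12 (cv2) and the standard library are available. Lean on these libraries where they do the work, as an engineer would, in place of code of your own. Each camera call takes 0.05 s, during which the arm holds its last target. There are 200 camera calls.

## Working session

There is one attempt and no reset: what is moved stays moved. The work goes in short steps, Python scripts to look and compute and a tool call to move; the robot and the scene stay as the last step left them, time stands still between calls to the robot, and variables do not carry over. Pictures are saved under pics/ and viewed, about 8 in all and at most 12, crops included, and the job is handed in when it is done.

Besides the shell and the picture viewer there is one more tool, called after ">>>" as name([rows], argument=value, ...), one row to a line, values as JSON. play_rows: Moves the arm, as the interface text tells. Its arguments: {"type":"object","properties":{"increments":{"type":"array"}},"required":["increments"]}

```bash
mkdir -p pics; cat > h.py <<'E'
from plant import manip
import numpy as np, cv2
def cam(n): 
    c=manip.get_calibration(n); return c, np.array(c["T"])
def world(n,xyz):
    c,T=cam(n); return (T@np.r_[xyz,1])[:3]
def ray(n,u,v):
    c,T=cam(n); d=T[:3,:3]@np.array([(u-c["cx"])/c["fx"],(v-c["cy"])/c["fy"],1]); return T[:3,3],d
def atz(n,u,v,z):
    o,d=ray(n,u,v); return o+d*(z-o[2])/d[2]
def proj(n,p):
    c,T=cam(n); q=np.linalg.inv(T)@np.r_[p,1]; return np.array([c["fx"]*q[0]/q[2]+c["cx"],c["fy"]*q[1]/q[2]+c["cy"]])
def tri(u1,u2,a="top",b="side"):
    o1,d1=ray(a,*u1);o2,d2=ray(b,*u2)
    A=np.c_[d1,-d2]; s=np.linalg.lstsq(A,o2-o1,rcond=None)[0]
    p,q=o1+s[0]*d1,o2+s[1]*d2; return (p+q)/2,np.linalg.norm(p-q)
E
python3 - <<'E'
from h import *
for n in("top","side"):
    im=manip.grab_frame(n); cv2.imwrite(f"pics/{n}0.png",im)
    c,T=cam(n); print(n,c["fx"],T.round(3).tolist())
    for q in("bottle","cap_button","lane_mark","lane","wand","wand_grip","stand","jar_a","jar_b","rack"):
        print(q,[(round(r["p"],2),world(n,r["xyz"]).round(3).tolist(),proj(n,world(n,r["xyz"])).round().tolist()) for r in manip.tip_of(q,n)[:4]])
print(manip.state())
E
```

```text
top 489.31775256908435 [[0.018, -0.991, 0.134, 0.334], [-1.0, -0.017, 0.006, -0.008], [-0.003, -0.134, -0.991, 1.179], [0.0, 0.0, 0.0, 1.0]]
bottle [(0.9, [0.628, -0.036, 0.028], [344.0, 134.0]), (0.54, [0.4, 0.273, 0.001], [213.0, 227.0])]
cap_button [(0.75, [0.652, 0.059, 0.028], [304.0, 124.0])]
lane_mark [(0.98, [0.631, -0.05, 0.002], [349.0, 136.0])]
lane [(0.83, [0.634, -0.015, -0.001], [334.0, 135.0])]
wand [(0.67, [0.39, 0.167, 0.006], [257.0, 232.0]), (0.59, [0.31, 0.195, 0.001], [244.0, 266.0]), (0.51, [0.398, 0.278, 0.012], [210.0, 228.0]), (0.46, [0.647, 0.149, 0.003], [268.0, 128.0])]
wand_grip [(0.9, [0.312, 0.196, 0.125], [234.0, 266.0]), (0.5, [0.399, 0.275, 0.106], [201.0, 225.0]), (0.42, [0.393, 0.171, 0.066], [251.0, 230.0])]
stand [(0.94, [0.397, 0.273, -0.001], [213.0, 229.0])]
jar_a [(0.8, [0.611, -0.183, 0.005], [403.0, 145.0]), (0.62, [0.648, 0.153, -0.001], [267.0, 128.0])]
jar_b [(0.8, [0.611, -0.183, 0.005], [403.0, 145.0]), (0.62, [0.648, 0.153, -0.001], [267.0, 128.0])]
rack []
side 507.3108035060006 [[-0.954, -0.154, 0.258, 0.226], [-0.3, 0.541, -0.786, 
[... 863 characters left out ...]
os': array([-1.27099212e+00,  5.27291244e-02,  1.61292685e+00,  4.43964068e-07,
        1.47603028e+00, -1.19005432e-01]), 'joint_vel': array([ 3.62729735e-04, -1.75502101e-03,  1.24854571e-03, -9.65624764e-04,
        8.36123400e-04, -5.94230886e-05]), 'joint_efforts': array([ 6.63689789e-04, -3.93680835e+01, -3.70470035e+01, -1.64513976e-04,
        3.22039868e-04,  1.00176763e-05]), 'tool_pos': array([ 0.25416133, -0.57096281,  0.40466944]), 'tool_rot': array([-4.66288490e-05,  9.78154816e-01,  2.07877737e-01, -4.00484825e-06]), 'contact_force': array([-0.31985879,  0.34376393,  0.1379341 ]), 'ft_torque': array([ 0.01470931, -0.01291065, -0.03615418]), 'gripper_width': 1.0032852685001092}
```

View pics/top0.png

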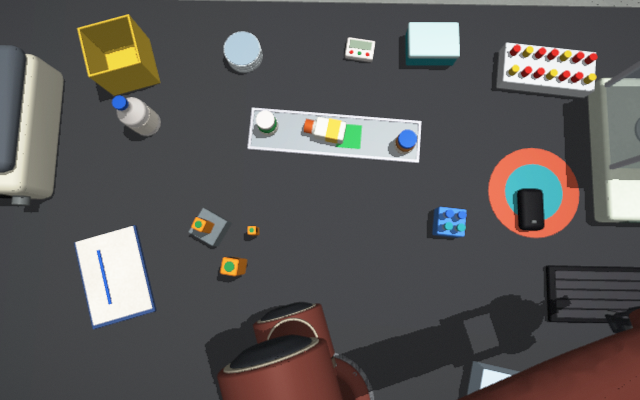

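View pics/side0.png

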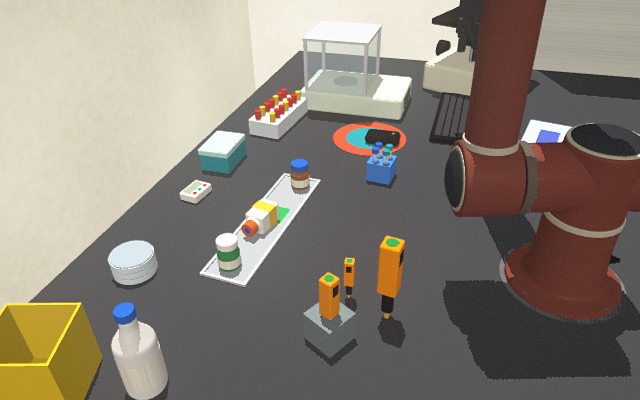

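The middle-sized wand is the one in the stand, at about (0.398, 0.273). The large wand is at (0.31, 0.195) and the small one at (0.39, 0.167). The bottle lies with its bottom at (0.629, -0.037) and its cap at (0.651, 0.058), and the mark is at (0.632, -0.051). Both views agree. I'm moving above the cap with the jaws across the bottle.

>>> play_rows([
  {"offset": [31,-20,5],"twist": 0,"grip": 1},
  {"offset": [61,-41,10],"twist": 0,"grip": 1},
  {"offset": [92,-61,16],"twist": 0,"grip": 1},
  {"offset": [123,-82,21],"twist": 0,"grip": 1},
  {"offset": [153,-102,26],"twist": 0,"grip": 1},
])

```text
time: 1.52
tool_pos: [0.353, -0.414, 0.3785]
tool_rot: [0.0, 0.978, 0.208, 0.0]
contact_force: [2.3, -0.5, 0.5]
gripper_width: 0.998
```

>>> play_rows([
  {"offset": [31,-20,5],"twist": 0,"grip": 1},
  {"offset": [61,-41,10],"twist": 0,"grip": 1},
  {"offset": [92,-61,16],"twist": 0,"grip": 1},
  {"offset": [123,-82,21],"twist": 0,"grip": 1},
  {"offset": [153,-102,26],"twist": 0,"grip": 1},
])

```text
time: 1.93
tool_pos: [0.4514, -0.2584, 0.3527]
tool_rot: [0.0, 0.978, 0.208, 0.0]
contact_force: [0.7, -0.4, -0.5]
gripper_width: 1.002
```

>>> play_rows([
  {"offset": [31,-20,5],"twist": 0,"grip": 1},
  {"offset": [61,-41,10],"twist": 0,"grip": 1},
  {"offset": [92,-61,16],"twist": 0,"grip": 1},
  {"offset": [123,-82,21],"twist": 0,"grip": 1},
  {"offset": [153,-102,26],"twist": 0,"grip": 1},
])

```text
time: 2.35
tool_pos: [0.5498, -0.1029, 0.3267]
tool_rot: [0.0, 0.978, 0.208, 0.0]
contact_force: [-0.5, 0.4, 0.4]
gripper_width: 0.997
```

>>> play_rows([
  {"offset": [31,-20,5],"twist": 0,"grip": 1},
  {"offset": [61,-41,10],"twist": 0,"grip": 1},
  {"offset": [92,-61,16],"twist": 0,"grip": 1},
  {"offset": [123,-82,21],"twist": 0,"grip": 1},
  {"offset": [153,-102,26],"twist": 0,"grip": 1},
])

```text
time: 2.77
tool_pos: [0.6481, 0.0526, 0.3004]
tool_rot: [0.0, 0.978, 0.208, 0.0]
contact_force: [0.7, -0.1, 0.4]
gripper_width: 1.0
```

>>> play_rows([
  {"offset": [0,0,0],"twist": -0.12,"grip": 1},
  {"offset": [0,0,0],"twist": -0.24,"grip": 1},
  {"offset": [0,0,0],"twist": -0.36,"grip": 1},
  {"offset": [0,0,0],"twist": -0.48,"grip": 1},
  {"offset": [0,0,0],"twist": -0.6,"grip": 1},
])

```text
time: 3.18
tool_pos: [0.6474, 0.0509, 0.3006]
tool_rot: [-0.0, 0.871, 0.49, -0.0]
contact_force: [0.2, 0.3, 0.6]
gripper_width: 1.001
```

>>> play_rows([
  {"offset": [0,0,0],"twist": -0.12,"grip": 1},
  {"offset": [0,0,0],"twist": -0.24,"grip": 1},
  {"offset": [0,0,0],"twist": -0.325,"grip": 1},
  {"offset": [0,0,0],"twist": -0.325,"grip": 1},
])

```text
time: 3.52
tool_pos: [0.6474, 0.0507, 0.3007]
tool_rot: [-0.0, 0.782, 0.623, -0.0]
contact_force: [-0.2, 0.4, -1.1]
gripper_width: 0.997
```

>>> play_rows([
  {"offset": [0,2,30],"twist": 0,"grip": 1},
  {"offset": [0,2,60],"twist": 0,"grip": 1},
  {"offset": [0,2,90],"twist": 0,"grip": 1},
  {"offset": [0,2,112],"twist": 0,"grip": 1},
  {"offset": [0,2,119],"twist": 0,"grip": 1},
])

```text
time: 3.93
tool_pos: [0.6472, 0.0502, 0.1768]
tool_rot: [-0.003, 0.783, 0.622, -0.003]
contact_force: [0.2, -0.1, -1.4]
gripper_width: 1.003
```

>>> play_rows([
  {"offset": [0,0,0],"twist": 0,"grip": 0.3},
  {"offset": [0,0,0],"twist": 0,"grip": 0.3},
  {"offset": [0,0,0],"twist": 0,"grip": 0.3},
  {"offset": [0,0,0],"twist": 0,"grip": 0.3},
  {"offset": [0,0,0],"twist": 0,"grip": 0.3},
])

```text
time: 4.35
tool_pos: [0.6504, 0.0503, 0.1844]
tool_rot: [0.001, 0.783, 0.622, 0.002]
contact_force: [-0.3, 0.4, 4.7]
gripper_width: 0.376
```

>>> play_rows([
  {"offset": [0,0,0],"twist": 0,"grip": 0.3},
  {"offset": [0,0,-20],"twist": 0,"grip": 0.3},
  {"offset": [0,0,-45],"twist": 0,"grip": 0.3},
  {"offset": [0,0,-75],"twist": 0,"grip": 0.3},
  {"offset": [0,0,-100],"twist": 0,"grip": 0.3},
])

```text
time: 4.77
tool_pos: [0.6491, 0.0502, 0.2831]
tool_rot: [0.0, 0.783, 0.622, 0.0]
contact_force: [0.7, -0.4, -1.0]
gripper_width: 0.372
```

```bash
python3 - <<'E'
from h import *
for n in("top","side"):
    im=manip.grab_frame(n); cv2.imwrite(f"pics/{n}1.png",cv2.resize(im[60:300,180:500],None,fx=2,fy=2))
    for q in("bottle","cap_button"):
        print(n,q,[(round(r["p"],2),world(n,r["xyz"]).round(3).tolist()) for r in manip.tip_of(q,n)[:3]])
s=manip.state();print(s["tool_pos"],s["contact_force"],s["gripper_width"])
E
```

```text
top bottle [(0.58, [0.627, -0.039, 0.127])]
top cap_button []
side bottle [(0.96, [0.628, -0.037, 0.121])]
side cap_button [(0.69, [0.651, 0.053, 0.124])]
[0.64839532 0.05021262 0.27929124] [-0.24163362  0.05965856 -2.7065275 ] 0.3788531054351756
```

View pics/side1.png

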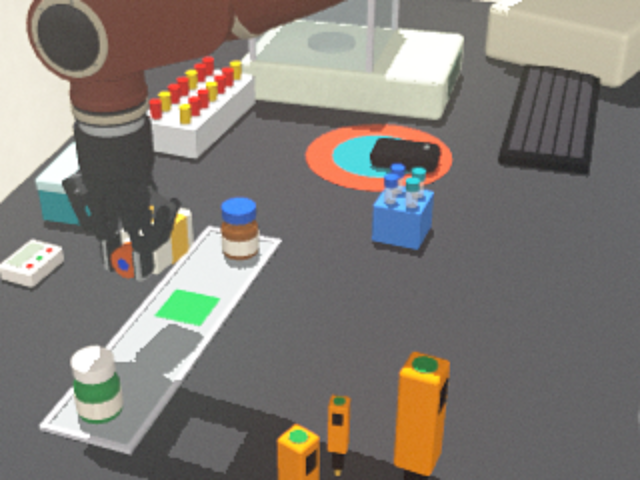

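The cap is gripped, but the bottle stayed horizontal (cap at about pixel 122,262 in the crop), so the full grip resists pivoting. I'll lower it until a hanging bottle would just clear the floor, then ease the grip so that it swings down.

>>> play_rows([
  {"offset": [0,0,12],"twist": 0,"grip": 0.34},
  {"offset": [0,0,25],"twist": 0,"grip": 0.35},
  {"offset": [0,0,25],"twist": 0,"grip": 0.36},
  {"offset": [0,0,25],"twist": 0,"grip": 0.365},
  {"offset": [0,0,25],"twist": 0,"grip": 0.37},
])

```text
time: 5.48
tool_pos: [0.649, 0.0502, 0.2554]
tool_rot: [-0.001, 0.783, 0.622, -0.001]
contact_force: [0.7, -0.3, -2.3]
gripper_width: 0.375
```

```bash
cat > lk.py <<'E'
from h import *
im=manip.grab_frame("side")
for q in("bottle","cap_button"):
    print(q,[(round(r["p"],2),world("side",r["xyz"]).round(3).tolist()) for r in manip.tip_of(q,"side")[:3]])
s=manip.state();print(s["tool_pos"],s["contact_force"],s["gripper_width"])
E
python3 lk.py
```

```text
bottle [(0.7, [0.625, -0.04, 0.093])]
cap_button [(0.6, [0.65, 0.059, 0.094])]
[0.6496044 0.050205  0.2572906] [ 0.31204629 -0.48064747 -1.60899899] 0.3758053256692736
```

Still held. I'll ease the grip further in fine steps.

>>> play_rows([
  {"offset": [0,0,0],"twist": 0,"grip": 0.373},
  {"offset": [0,0,0],"twist": 0,"grip": 0.376},
  {"offset": [0,0,0],"twist": 0,"grip": 0.378},
  {"offset": [0,0,0],"twist": 0,"grip": 0.38},
  {"offset": [0,0,0],"twist": 0,"grip": 0.38},
])

```text
time: 6.05
tool_pos: [0.6493, 0.0502, 0.2568]
tool_rot: [0.0, 0.783, 0.622, 0.0]
contact_force: [-0.1, -0.2, -1.9]
gripper_width: 0.384
```

```bash
python3 lk.py
```

```text
bottle [(0.66, [0.627, -0.037, 0.094])]
cap_button [(0.6, [0.65, 0.058, 0.098])]
[0.64927981 0.05018279 0.25670423] [ 0.75530097  0.1286161  -1.89675191] 0.3812487612932923
```

>>> play_rows([
  {"offset": [0,0,0],"twist": 0,"grip": 0.383},
  {"offset": [0,0,0],"twist": 0,"grip": 0.383},
  {"offset": [0,0,0],"twist": 0,"grip": 0.386},
  {"offset": [0,0,0],"twist": 0,"grip": 0.386},
  {"offset": [0,0,0],"twist": 0,"grip": 0.386},
])

```text
time: 6.62
tool_pos: [0.6493, 0.0502, 0.2567]
tool_rot: [0.0, 0.783, 0.622, -0.0]
contact_force: [0.2, -0.5, -2.2]
gripper_width: 0.386
```

```bash
python3 lk.py
```

```text
bottle [(0.91, [0.629, -0.04, 0.094])]
cap_button [(0.9, [0.647, 0.055, 0.097])]
[0.64930055 0.0502037  0.25670975] [-0.46419632  0.4030913  -1.16760388] 0.38608063714907553
```

>>> play_rows([
  {"offset": [0,0,0],"twist": 0,"grip": 0.389},
  {"offset": [0,0,0],"twist": 0,"grip": 0.389},
  {"offset": [0,0,0],"twist": 0,"grip": 0.391},
  {"offset": [0,0,0],"twist": 0,"grip": 0.391},
  {"offset": [0,0,0],"twist": 0,"grip": 0.391},
])

```text
time: 7.18
tool_pos: [0.6493, 0.0502, 0.2567]
tool_rot: [0.0, 0.783, 0.622, -0.0]
contact_force: [0.2, 0.5, -1.3]
gripper_width: 0.39
```

```bash
python3 lk.py
```

```text
bottle [(0.72, [0.622, -0.036, 0.095])]
cap_button [(0.71, [0.651, 0.058, 0.098])]
[0.64927396 0.05020616 0.25667106] [-0.29960314  0.24256296 -2.62392182] 0.39171279281231064
```

>>> play_rows([
  {"offset": [0,0,0],"twist": 0,"grip": 0.393},
  {"offset": [0,0,0],"twist": 0,"grip": 0.393},
  {"offset": [0,0,0],"twist": 0,"grip": 0.395},
  {"offset": [0,0,0],"twist": 0,"grip": 0.395},
  {"offset": [0,0,0],"twist": 0,"grip": 0.395},
])

```text
time: 7.75
tool_pos: [0.6493, 0.0503, 0.2567]
tool_rot: [-0.0, 0.783, 0.622, 0.0]
contact_force: [0.1, -0.6, -1.3]
gripper_width: 0.397
```

```bash
python3 lk.py
```

```text
bottle [(0.7, [0.645, 0.045, 0.002])]
cap_button [(0.89, [0.645, 0.046, 0.099])]
[0.64929397 0.05018033 0.25670401] [ 0.49077323 -0.69855917 -1.14483901] 0.3961333364286134
```

It swung down: bottom at z≈0.00, cap at 0.099 and still held. I'll firm the grip and carry it to the mark.

>>> play_rows([
  {"offset": [0,0,0],"twist": 0,"grip": 0.38},
  {"offset": [0,0,-4],"twist": 0,"grip": 0.36},
  {"offset": [0,0,-8],"twist": 0,"grip": 0.35},
  {"offset": [-15,1,-8],"twist": 0,"grip": 0.35},
  {"offset": [-40,3,-8],"twist": 0,"grip": 0.35},
])

```text
time: 8.32
tool_pos: [0.6435, 0.0114, 0.2657]
tool_rot: [0.0, 0.782, 0.624, 0.001]
contact_force: [-0.6, 0.3, -1.0]
gripper_width: 0.374
```

>>> play_rows([
  {"offset": [-30,2,0],"twist": 0,"grip": 0.35},
  {"offset": [-50,3,0],"twist": 0,"grip": 0.35},
  {"offset": [-60,4,0],"twist": 0,"grip": 0.35},
  {"offset": [-60,4,0],"twist": 0,"grip": 0.35},
])

```text
time: 8.65
tool_pos: [0.6334, -0.0511, 0.2651]
tool_rot: [0.0, 0.784, 0.621, 0.0]
contact_force: [0.5, -0.2, -1.0]
gripper_width: 0.376
```

```bash
python3 - <<'E'
from h import *
for n in("top","side"):
    im=manip.grab_frame(n); cv2.imwrite(f"pics/{n}2.png",cv2.resize(im[80:280,200:440],None,fx=3,fy=3))
    for q in("bottle","cap_button","lane_mark","jar_a"):
        print(n,q,[(round(r["p"],2),world(n,r["xyz"]).round(3).tolist()) for r in manip.tip_of(q,n)[:3]])
s=manip.state();print(s["tool_pos"],s["contact_force"],s["gripper_width"])
E
```

```text
top bottle []
top cap_button []
top lane_mark [(0.41, [0.399, 0.275, 0.01])]
top jar_a [(0.9, [0.647, 0.155, 0.001]), (0.82, [0.613, -0.184, 0.005])]
side bottle [(0.81, [0.627, -0.052, 0.012])]
side cap_button [(0.66, [0.63, -0.05, 0.111])]
side lane_mark [(0.66, [0.633, -0.053, 0.003])]
side jar_a [(0.94, [0.611, -0.187, 0.007]), (0.77, [0.649, 0.146, 0.004])]
[ 0.63370013 -0.04817963  0.2646755 ] [ 0.12387491  0.40032646 -1.39989391] 0.37396349995436434
```

View pics/side2.png

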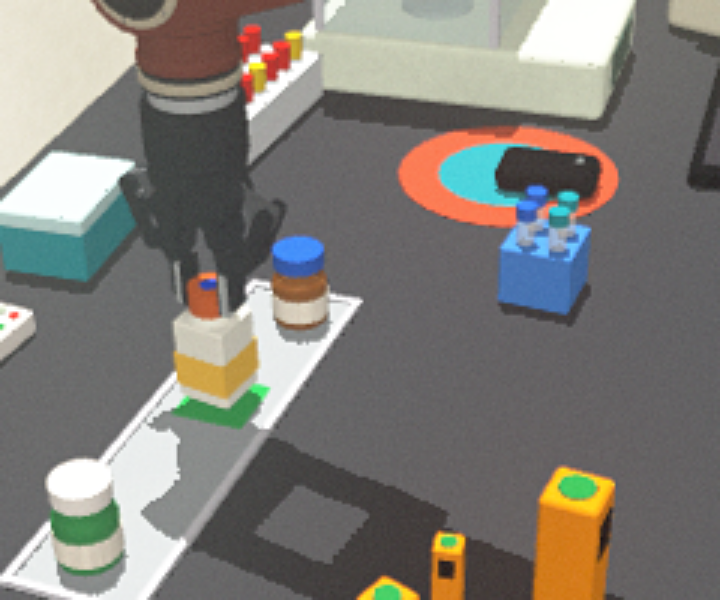

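>>> play_rows([
  {"offset": [0,0,4],"twist": 0,"grip": 0.38},
  {"offset": [0,0,8],"twist": 0,"grip": 0.385},
  {"offset": [0,0,11],"twist": 0,"grip": 0.388},
  {"offset": [0,0,14],"twist": 0,"grip": 0.388},
  {"offset": [0,0,14],"twist": 0,"grip": 0.388},
])

```text
time: 9.57
tool_pos: [0.6348, -0.0496, 0.2548]
tool_rot: [0.002, 0.783, 0.622, 0.0]
contact_force: [-5.3, -0.9, 15.0]
gripper_width: 0.386
```

```bash
python3 lk.py
```

```text
bottle [(0.83, [0.629, -0.054, 0.001]), (0.25, [0.423, -0.288, -0.001])]
cap_button [(0.76, [0.633, -0.052, 0.101])]
[ 0.63476719 -0.04954406  0.25483154] [-5.53052899 -1.7421175  13.51131758] 0.38872056099654173
```

It's on the floor (14 N). I'll relieve the push, open and withdraw.

>>> play_rows([
  {"offset": [0,0,-2],"twist": 0,"grip": 0.39},
  {"offset": [0,0,-3],"twist": 0,"grip": 0.394},
  {"offset": [0,0,-3],"twist": 0,"grip": 0.4},
  {"offset": [0,0,-3],"twist": 0,"grip": 0.43},
  {"offset": [0,0,-3],"twist": 0,"grip": 0.6},
])

```text
time: 10.13
tool_pos: [0.6334, -0.0487, 0.2529]
tool_rot: [-0.001, 0.783, 0.623, -0.0]
contact_force: [-0.2, -0.4, -0.9]
gripper_width: 0.555
```

>>> play_rows([
  {"offset": [0,0,0],"twist": 0,"grip": 0.7},
  {"offset": [0,0,-15],"twist": 0,"grip": 0.7},
  {"offset": [0,0,-50],"twist": 0,"grip": 0.8},
  {"offset": [0,0,-90],"twist": 0,"grip": 0.8},
  {"offset": [0,0,-125],"twist": 0,"grip": 0.8},
])

```text
time: 10.55
tool_pos: [0.6334, -0.0487, 0.3814]
tool_rot: [0.0, 0.783, 0.622, 0.0]
contact_force: [0.8, -0.4, 1.3]
gripper_width: 0.796
```

```bash
python3 - <<'E'
from h import *
for n in("top","side"):
    im=manip.grab_frame(n); cv2.imwrite(f"pics/{n}3.png",cv2.resize(im[100:400,180:440],None,fx=2,fy=2))
    for q in("bottle","cap_button","lane_mark","wand","wand_grip","wand_tip","stand"):
        print(n,q,[(round(r["p"],2),world(n,r["xyz"]).round(3).tolist()) for r in manip.tip_of(q,n)[:3]])
s=manip.state();print(s["tool_pos"],s["tool_rot"],s["contact_force"],s["gripper_width"])
# stand-wand grip outline: orange pixels in top
im=manip.grab_frame("top"); hsv=cv2.cvtColor(im,cv2.COLOR_BGR2HSV)
m=cv2.inRange(hsv,(45,120,60),(80,255,255))
n,l,st,c=cv2.connectedComponentsWithStats(m)
print([(st[i,4],c[i].round(1).tolist(),atz("top",*c[i],.14).round(4).tolist()) for i in range(1,n) if st[i,4]>15])
im=cv2.imread("pics/top0.png")[200:285,185:265]
cv2.imwrite("pics/wand_t.png",cv2.resize(im,None,fx=8,fy=7,interpolation=cv2.INTER_CUBIC))
E
```

```text
top bottle []
top cap_button []
top lane_mark [(0.55, [0.65, 0.151, 0.001])]
top wand [(0.77, [0.398, 0.275, 0.009]), (0.66, [0.39, 0.166, 0.006]), (0.66, [0.424, -0.28, -0.005])]
top wand_grip [(0.87, [0.31, 0.199, 0.122]), (0.72, [0.401, 0.277, 0.103]), (0.5, [0.392, 0.171, 0.066])]
top wand_tip [(0.46, [0.397, 0.278, -0.001])]
top stand [(0.94, [0.398, 0.273, -0.004])]
side bottle [(0.64, [0.626, -0.054, -0.0]), (0.58, [0.63, -0.053, 0.099])]
side cap_button [(0.6, [0.629, -0.055, 0.1])]
side lane_mark [(0.56, [0.631, -0.051, 0.002])]
side wand [(0.95, [0.311, 0.194, 0.002]), (0.53, [0.395, 0.17, -0.002])]
side wand_grip [(0.97, [0.397, 0.266, 0.105]), (0.94, [0.312, 0.194, 0.128]), (0.53, [0.395, 0.165, 0.067])]
side wand_tip [(0.7, [0.633, -0.017, 0.001]), (0.62, [0.311, 0.195, -0.001])]
side stand [(0.9, [0.4, 0.273, -0.003]), (0.27, [0.633, -0.018, 0.001])]
[ 0.63363197 -0.04882375  0.37847195] [-1.71478980e-04  7.82649053e-01  6.22463184e-01 -1.18629950e-04] [ 0.5751464  -0.22898281 -0.2318325 ] 0.8007677460740928
[(np.int32(45), [269.1, 128.6], [0.6096, 0.1289, 0.14]), (np.int32(35), [197.8, 224.0], [0.3988, 0.2734, 0.14]), (np.int32(75), [228.8, 266.2], [0.3113, 0.2036, 0.14])]
```

View pics/side3.png

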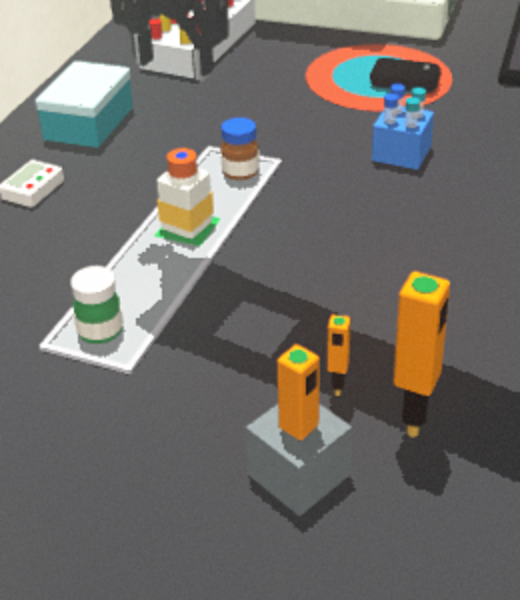

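View pics/wand_t.png

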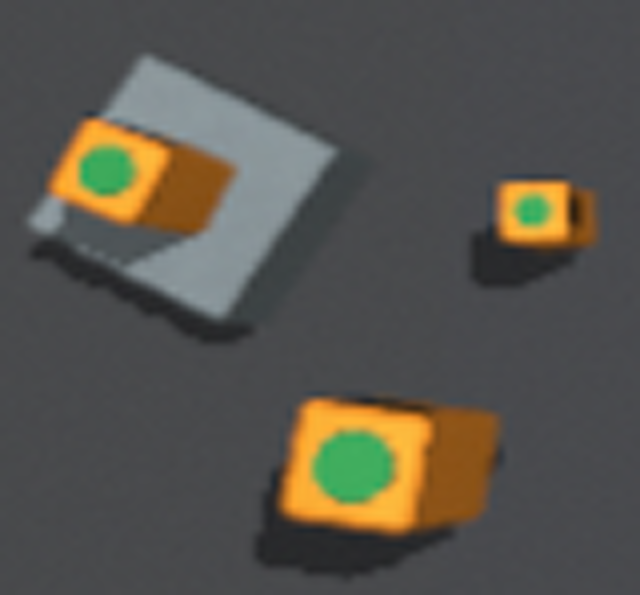

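The bottle stands upright on the mark, with its cap button at about (0.63, -0.053) and pixel (181,156) in the crop. The jars are unmoved. The middle wand's grip top is at (0.399, 0.2735), with its sides at about -25°/65°. I'm going there now.

>>> play_rows([
  {"offset": [26,-30,4],"twist": 0,"grip": 0.7},
  {"offset": [52,-60,8],"twist": 0,"grip": 0.7},
  {"offset": [78,-90,12],"twist": 0,"grip": 0.7},
  {"offset": [104,-120,15],"twist": 0,"grip": 0.7},
  {"offset": [130.5,-150.5,19],"twist": 0,"grip": 0.7},
])

```text
time: 11.82
tool_pos: [0.5152, 0.1132, 0.3598]
tool_rot: [0.0, 0.783, 0.622, 0.0]
contact_force: [0.7, 0.5, 0.2]
gripper_width: 0.7
```

>>> play_rows([
  {"offset": [26,-30,4],"twist": 0,"grip": 0.7},
  {"offset": [52,-60,8],"twist": 0,"grip": 0.7},
  {"offset": [78,-90,12],"twist": 0,"grip": 0.7},
  {"offset": [104,-120,15],"twist": 0,"grip": 0.7},
  {"offset": [130.5,-150.5,19],"twist": 0,"grip": 0.7},
])

```text
time: 12.23
tool_pos: [0.3977, 0.2744, 0.3411]
tool_rot: [0.0, 0.783, 0.622, 0.001]
contact_force: [-0.6, 0.2, -0.3]
gripper_width: 0.697
```

>>> play_rows([
  {"offset": [0,0,0],"twist": 0.1,"grip": 0.6},
  {"offset": [0,0,0],"twist": 0.205,"grip": 0.6},
  {"offset": [0,0,0],"twist": 0.205,"grip": 0.6},
  {"offset": [0,0,0],"twist": 0.205,"grip": 0.6},
])

```text
time: 12.57
tool_pos: [0.399, 0.2734, 0.3409]
tool_rot: [0.0, 0.841, 0.54, 0.0]
contact_force: [0.4, 0.4, 0.4]
gripper_width: 0.6
```

>>> play_rows([
  {"offset": [0,0,20],"twist": 0,"grip": 0.6},
  {"offset": [0,0,45],"twist": 0,"grip": 0.6},
  {"offset": [0,0,65],"twist": 0,"grip": 0.6},
  {"offset": [0,0,78],"twist": 0,"grip": 0.6},
  {"offset": [0,0,81],"twist": 0,"grip": 0.6},
])

```text
time: 12.98
tool_pos: [0.3984, 0.2722, 0.2568]
tool_rot: [-0.0, 0.842, 0.539, -0.003]
contact_force: [-0.1, 0.2, -0.8]
gripper_width: 0.595
```

>>> play_rows([
  {"offset": [0,0,0],"twist": 0,"grip": 0.45},
  {"offset": [0,0,0],"twist": 0,"grip": 0.35},
  {"offset": [0,0,0],"twist": 0,"grip": 0.25},
  {"offset": [0,0,0],"twist": 0,"grip": 0.15},
  {"offset": [0,0,0],"twist": 0,"grip": 0.15},
])

```text
time: 13.4
tool_pos: [0.3996, 0.2734, 0.261]
tool_rot: [0.0, 0.842, 0.539, 0.001]
contact_force: [0.4, -0.1, 1.9]
gripper_width: 0.3
```

>>> play_rows([
  {"offset": [0,0,0],"twist": 0,"grip": 0.15},
  {"offset": [0,0,0],"twist": 0,"grip": 0.15},
])

```text
time: 13.57
tool_pos: [0.3996, 0.2734, 0.261]
tool_rot: [0.0, 0.842, 0.539, 0.001]
contact_force: [-0.0, -1.4, 3.4]
gripper_width: 0.299
```

>>> play_rows([
  {"offset": [0,0,-20],"twist": 0,"grip": 0.15},
  {"offset": [0,0,-50],"twist": 0,"grip": 0.15},
  {"offset": [0,0,-85],"twist": 0,"grip": 0.15},
  {"offset": [0,0,-115],"twist": 0,"grip": 0.15},
  {"offset": [0,0,-125],"twist": 0,"grip": 0.15},
])

```text
time: 13.98
tool_pos: [0.3997, 0.2737, 0.39]
tool_rot: [0.0, 0.842, 0.539, 0.004]
contact_force: [1.0, 0.3, -1.2]
gripper_width: 0.298
```

```bash
python3 - <<'E'
from h import *
C={}
for n in("top","side"):
    im=manip.grab_frame(n)
    for q in("bottle","cap_button","lane_mark","wand","wand_grip","wand_tip"):
        print(n,q,[(round(r["p"],2),world(n,r["xyz"]).round(4).tolist()) for r in manip.tip_of(q,n)[:4]])
    u,v=proj(n,[.631,-.052,.101]).round().astype(int)
    cr=im[v-12:v+13,u-12:u+13]; hsv=cv2.cvtColor(cr,cv2.COLOR_BGR2HSV)
    m=cv2.inRange(hsv,(100,80,40),(140,255,255)); k,l,st,c=cv2.connectedComponentsWithStats(m)
    for i in range(1,k): print("blue",st[i,4],c[i]+[u-12,v-12])
    if k>1:
        i=1+st[1:,4].argmax(); C[n]=c[i]+[u-12,v-12]; print(atz(n,*C[n],.101).round(4))
if len(C)==2: print("tri",tri(C["top"],C["side"]))
s=manip.state();print(s["tool_pos"],s["tool_rot"],s["contact_force"],s["gripper_width"])
im=manip.grab_frame("side"); cv2.imwrite("pics/side4.png",cv2.resize(im[100:400,180:440],None,fx=2,fy=2))
E
```

```text
top bottle [(0.87, [0.6311, -0.0494, 0.0045]), (0.62, [0.4038, 0.2738, 0.235])]
top cap_button [(0.8, [0.6334, -0.0512, 0.1018]), (0.7, [0.3996, 0.2752, 0.234])]
top lane_mark [(0.88, [0.6329, -0.0506, 0.0051])]
top wand [(0.92, [0.3099, 0.1957, 0.0003]), (0.57, [0.3888, 0.1638, 0.0021]), (0.43, [0.3993, 0.2778, 0.1385])]
top wand_grip [(0.95, [0.3118, 0.1974, 0.1235]), (0.67, [0.3906, 0.1669, 0.0683]), (0.52, [0.4028, 0.2764, 0.2347])]
top wand_tip []
blue 28 [351.21428571 124.5       ]
[ 0.6325 -0.0517  0.101 ]
side bottle [(0.9, [0.6285, -0.0512, 0.0009]), (0.43, [0.399, 0.2691, 0.223])]
side cap_button [(0.75, [0.6291, -0.0536, 0.1006])]
side lane_mark [(0.61, [0.6311, -0.0518, 0.0017])]
side wand [(0.76, [0.3986, 0.2705, 0.1358]), (0.76, [0.3916, 0.1678, -0.0025]), (0.65, [0.3092, 0.195, -0.0009])]
side wand_grip [(0.93, [0.3942, 0.1669, 0.069]), (0.81, [0.314, 0.1942, 0.1296]), (0.79, [0.4, 0.2688, 0.226])]
side wand_tip [(0.61, [0.3956, 0.2739, 0.1284]), (0.36, [0.3158, 0.1922, 0.0011]), (0.24, [0.6131, -0.1877, 0.0032])]
blue 15 [270.33333333 177.06666667]
[ 0.633  -0.0546  0.101 ]
tri (array([ 0.63182591, -0.05162745,  0.10297154]), np.float64(0.00033175539812423105))
[0.39907184 0.27321969 0.38439597] [-3.99942876e-05  8.42226207e-01  5.39124237e-01 -2.69809848e-04] [-0.04759897 -0.05836305 -0.93129629] 0.2974113772721593
```

View pics/side4.png

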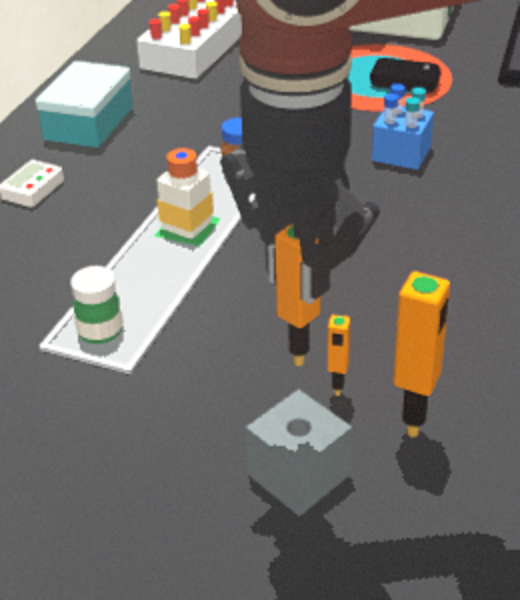

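The wand is out of the stand and upright, with its tip visible at (299,360). The triangulated button is at (0.632, -0.052, 0.102). I'm carrying the wand over it.

>>> play_rows([
  {"offset": [-12,21,0],"twist": 0,"grip": 0.15},
  {"offset": [-30,52,0],"twist": 0,"grip": 0.15},
  {"offset": [-48,84,0],"twist": 0,"grip": 0.15},
  {"offset": [-66,116,0],"twist": 0,"grip": 0.15},
  {"offset": [-84,148,0],"twist": 0,"grip": 0.15},
])

```text
time: 15.15
tool_pos: [0.499, 0.1336, 0.385]
tool_rot: [0.0, 0.842, 0.539, 0.0]
contact_force: [0.5, 0.5, -0.7]
gripper_width: 0.296
```

>>> play_rows([
  {"offset": [-18,32,0],"twist": 0,"grip": 0.15},
  {"offset": [-36,64,0],"twist": 0,"grip": 0.15},
  {"offset": [-54,95,0],"twist": 0,"grip": 0.15},
  {"offset": [-72,127,0],"twist": 0,"grip": 0.15},
  {"offset": [-90,158,0],"twist": 0,"grip": 0.15},
])

```text
time: 15.57
tool_pos: [0.605, -0.0147, 0.3847]
tool_rot: [0.0, 0.842, 0.539, 0.0]
contact_force: [0.2, -0.2, -0.7]
gripper_width: 0.294
```

>>> play_rows([
  {"offset": [-14,25,0],"twist": 0,"grip": 0.15},
  {"offset": [-24,41.5,0],"twist": 0,"grip": 0.15},
  {"offset": [-24,41.5,0],"twist": 0,"grip": 0.15},
  {"offset": [-24,41.5,0],"twist": 0,"grip": 0.15},
])

```text
time: 15.9
tool_pos: [0.6321, -0.0529, 0.3843]
tool_rot: [-0.0, 0.843, 0.538, -0.0]
contact_force: [-0.2, -0.5, -1.4]
gripper_width: 0.293
```

```bash
python3 - <<'E'
from h import *
im=manip.grab_frame("side")
for q in("cap_button","wand_tip","wand"):
    print(q,[(round(r["p"],2),world("side",r["xyz"]).round(4).tolist()) for r in manip.tip_of(q,"side")[:3]])
for q in("wand_tip","cap_button"):
    print("top",[(round(r["p"],2),world("top",r["xyz"]).round(4).tolist()) for r in manip.tip_of(q,"top")[:3]]) if manip.grab_frame("top") is not None else 0
u,v=proj("side",[.632,-.052,.125]).round().astype(int); print(u,v,proj("side",[.632,-.052,.134]))
cv2.imwrite("pics/side5.png",cv2.resize(im[v-60:v+40,u-50:u+50],None,fx=6,fy=6,interpolation=cv2.INTER_CUBIC))
s=manip.state();print(s["tool_pos"],s["tool_rot"],s["contact_force"],s["gripper_width"])
E
```

```text
cap_button [(0.56, [0.6313, -0.0531, 0.0994])]
wand_tip [(0.46, [0.3116, 0.1931, 0.0004]), (0.23, [0.6521, 0.146, 0.0033])]
wand [(0.86, [0.3116, 0.1958, -0.0015]), (0.72, [0.396, 0.168, -0.0019]), (0.67, [0.6333, -0.0579, 0.1391])]
top []
top []
270 169 [269.28559317 165.11655745]
[ 0.63147112 -0.05134196  0.38492168] [7.12098418e-05 8.41964331e-01 5.39533179e-01 9.75973928e-05] [ 0.21683723 -0.60711182 -0.18398641] 0.2955123252075439
```

View pics/side5.png

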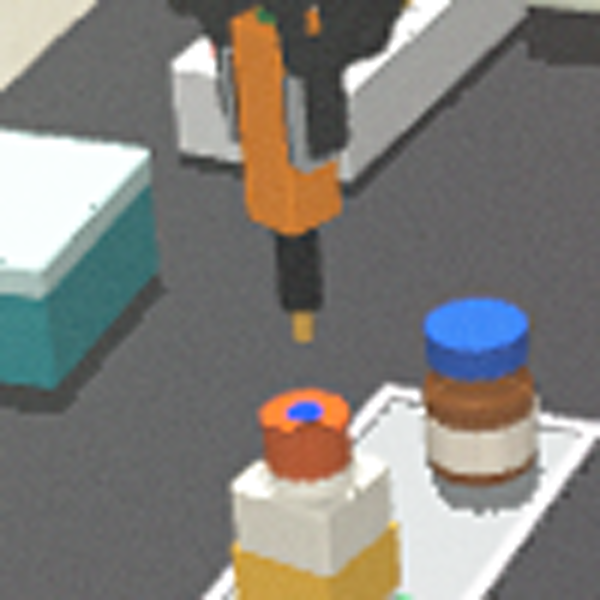

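The tip is at about pixel (270.5,165.7), above the button at (270.8,177.7). That is aligned in this view to under a pixel. I'll take a force baseline, then descend slowly.

```bash
cat > fz.py <<'E'
from h import *
F=[];Z=[]
for i in range(10):
    im=manip.grab_frame("side"); s=manip.state(); F.append(s["contact_force"]); Z.append(s["tool_pos"])
print(np.mean(F,0).round(2),np.std(F,0).round(2),np.mean(Z,0).round(4),s["gripper_width"],s["time"])
cv2.imwrite("pics/now.png",cv2.resize(im[109:209,220:320],None,fx=6,fy=6,interpolation=cv2.INTER_CUBIC))
E
python3 fz.py
```

```text
[-0.2  -0.1  -1.39] [0.24 0.39 0.4 ] [ 0.6317 -0.0519  0.3848] 0.2977261022046421 16.8
```

>>> play_rows([
  {"offset": [0,0,12],"twist": 0,"grip": 0.15},
  {"offset": [0,0,24],"twist": 0,"grip": 0.15},
  {"offset": [0,0,30],"twist": 0,"grip": 0.15},
  {"offset": [0,0,33],"twist": 0,"grip": 0.15},
  {"offset": [0,0,35],"twist": 0,"grip": 0.15},
])

```text
time: 17.22
tool_pos: [0.6315, -0.052, 0.3483]
tool_rot: [-0.001, 0.842, 0.539, -0.001]
contact_force: [-0.9, -0.0, 0.5]
gripper_width: 0.294
```

>>> play_rows([
  {"offset": [0,0,1],"twist": 0,"grip": 0.15},
  {"offset": [0,0,2],"twist": 0,"grip": 0.15},
  {"offset": [0,0,2],"twist": 0,"grip": 0.15},
])

```text
time: 17.47
tool_pos: [0.6318, -0.0521, 0.3482]
tool_rot: [0.0, 0.842, 0.539, 0.0]
contact_force: [-0.7, -0.0, 1.4]
gripper_width: 0.3
```

```bash
python3 fz.py
```

```text
[-0.9 -0.1  1. ] [0.51 0.51 0.38] [ 0.6318 -0.0521  0.3481] 0.2956100156692764 17.9667
```

View pics/now.png

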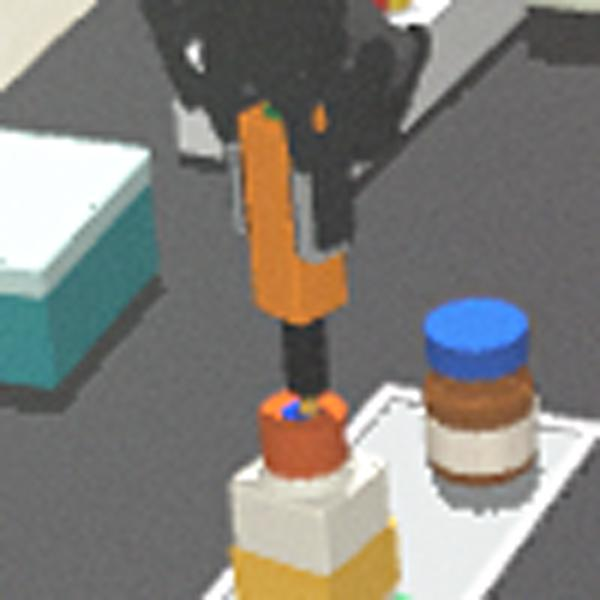

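The force rose by 2.4 N, which puts the spring about 6 mm in. One zoomed check of the tip's centring.

```bash
python3 - <<'E'
from h import *
im=manip.grab_frame("side")
print(proj("side",[.632,-.052,.101]))
for q in("cap_button","wand_tip","bottle","wand"):
    print(q,[(round(r["p"],2),world("side",r["xyz"]).round(4).tolist()) for r in manip.tip_of(q,"side")[:3]])
cv2.imwrite("pics/z.png",cv2.resize(im[160:190,255:285],None,fx=20,fy=20,interpolation=cv2.INTER_NEAREST))
E
```

```text
[270.31165247 177.69822909]
cap_button [(0.59, [0.6336, -0.0541, 0.099]), (0.21, [0.3999, 0.2724, 0.0033])]
wand_tip [(0.42, [0.3149, 0.1934, -0.0005])]
bottle [(0.79, [0.6287, -0.0546, 0.0012])]
wand [(0.98, [0.6292, -0.0555, 0.0963]), (0.94, [0.3109, 0.1958, -0.0009]), (0.89, [0.3957, 0.1668, -0.002])]
```

View pics/z.png

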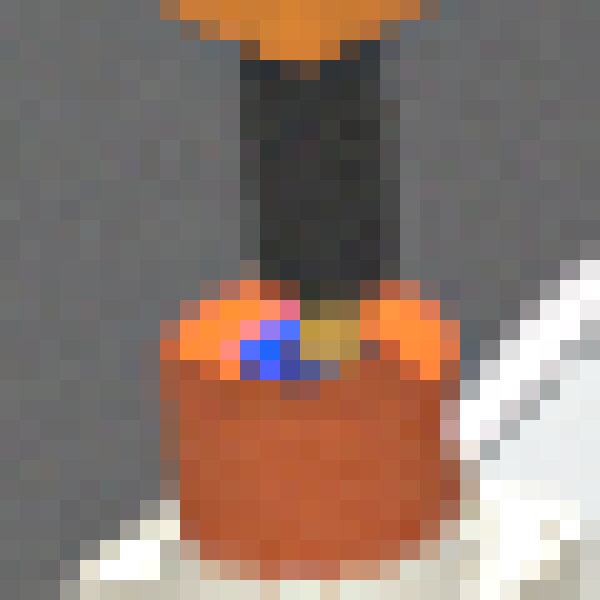

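The tip is on the cap, about 2–3 mm right of the button centre in the picture (tip at x≈332, cap centre ≈310, 20 px ≈ 2.35 mm). That's inside the 7 mm limit. I'll lift, shift 2.5 mm and press again for margin.

>>> play_rows([
  {"offset": [0,0,-6],"twist": 0,"grip": 0.15},
  {"offset": [0,0,-12],"twist": 0,"grip": 0.15},
  {"offset": [2,1.5,-12],"twist": 0,"grip": 0.15},
  {"offset": [2,1.5,-12],"twist": 0,"grip": 0.15},
  {"offset": [2,1.5,-8],"twist": 0,"grip": 0.15},
])

```text
time: 18.63
tool_pos: [0.6344, -0.0509, 0.3567]
tool_rot: [0.001, 0.842, 0.539, 0.001]
contact_force: [-0.1, 0.7, -1.6]
gripper_width: 0.295
```

>>> play_rows([
  {"offset": [0,0,2],"twist": 0,"grip": 0.15},
  {"offset": [0,0,4],"twist": 0,"grip": 0.15},
  {"offset": [0,0,6],"twist": 0,"grip": 0.15},
  {"offset": [0,0,8.5],"twist": 0,"grip": 0.15},
  {"offset": [0,0,8.5],"twist": 0,"grip": 0.15},
])

```text
time: 19.05
tool_pos: [0.6338, -0.0508, 0.3467]
tool_rot: [-0.0, 0.842, 0.539, -0.0]
contact_force: [-0.7, 0.9, 1.1]
gripper_width: 0.298
```

```bash
python3 fz.py; python3 - <<'E'
from h import *
im=manip.grab_frame("side")
print(manip.state()["tool_rot"])
print([(round(r["p"],2),world("side",r["xyz"]).round(4).tolist()) for r in manip.tip_of("bottle","side")[:1]+manip.tip_of("cap_button","side")[:1]])
cv2.imwrite("pics/z2.png",cv2.resize(im[130:220,245:305],None,fx=10,fy=6.6,interpolation=cv2.INTER_NEAREST))
E
```

```text
[-0.68  0.24  0.98] [0.41 0.39 0.4 ] [ 0.634  -0.0509  0.3474] 0.29849430017586065 19.55
[2.24318579e-05 8.42218226e-01 5.39136770e-01 4.93605897e-05]
[(0.72, [0.6308, -0.053, -0.0004]), (0.68, [0.6315, -0.0517, 0.1018])]
```

View pics/z2.png

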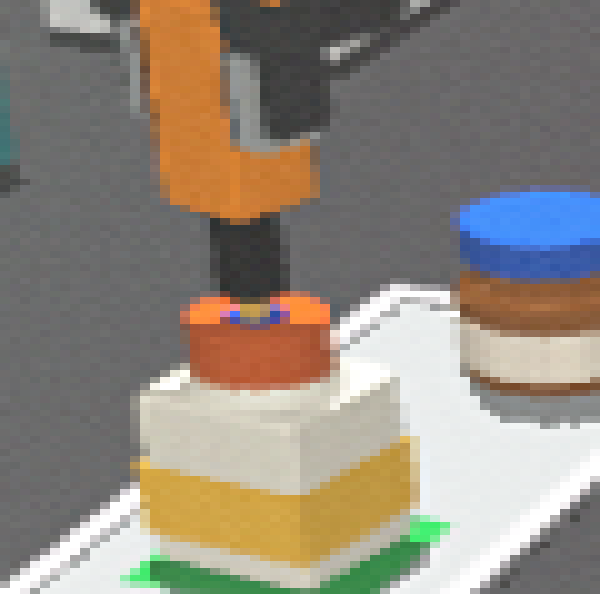

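The tip is now centred, with blue showing evenly on both sides. The push is about 2.4 N and the bottle is upright on the mark, so I'm handing in.

```bash
python3 -c "
from plant import manip
print(manip.job_done()); print(manip.state()['contact_force'])"
```

```text
the job is handed in; nothing more can be done
None
the job is handed in; nothing more can be done
```

The bottle is standing on the green mark, and the wand's tip is pressing on the button. I handed the job in at about 20 s; no verdict was reported.

**What I did**
- **Bottle:** I gripped it by the cap and lifted it, but a firm grip held it horizontal. I eased the grip in small steps until it swung down to hang upright, then set it on the mark and let go.
- **Wand:** I lifted the middle-sized wand from the stand and pressed its tip on the button. The tip was 2–3 mm off centre, so I lifted it, shifted 2.5 mm and pressed again.

**Last checks**
- **Push:** the force rose by about 2.4 N over the baseline (±0.4 N noise), which puts the spring tip about 6 mm in.
- **Tip position:** the last picture shows it centred on the button, with blue visible on both sides.
- **Bottle:** its bottom is at (0.631, -0.053) and its cap at (0.632, -0.052), so it is upright. The mark is at about (0.632, -0.051), 2 mm away.
- **Wand:** it is upright and held, with the gripper opening at 0.298.
- **Jars:** both still stood in place by the last measurement, at the placing. Later pictures, where they show, have them standing.

**Disagreements**
- The single-view button estimates differed by 2–4 mm, and the networks mostly missed the wand's tip. I relied on triangulation from two views and on the picture for the final centring.

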